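Drive the worn bushing out of a monitor-arm knuckle

TASK

Take the orange-handled drift from its stand, feel its tip into the bore on top of the silver knuckle of the clamped black monitor-arm link, and press the brass bushing down and out until it lands fully home on the rubber pad below. Press slowly and gently: never lean on the knuckle or the bushing with the drift with more than about 40 N. Then stand the drift fully back in its stand and let go, leaving the screwdriver, parts tray and tester alone.

Things in the scene. Friction and masses are not known exactly. Their poses are not given: they have to be found in the camera images.
- fixture: Fixed fixture: aluminium plate 190 x 110 x 12 mm with a black monitor-arm link in a blue clamp. Origin on the bench under the nominal bore; x along the link away from the knuckle, z up. The knuckle, a silver block 46 x 46 x 40 mm, top 86 mm above the bench, has a vertical through bore 20 mm wide, 1 mm chamfer. Rubber pad below, top 22 mm above the bench. Nothing rises above the knuckle's top.
- bore_ref (a point): Nominal centre of the bore's mouth, level with the knuckle's top face. The link was clamped by hand: the real bore is upright, but its centre lies off this point by up to 5.5 mm along the fixture's x and up to 5.5 mm along its y, so find it by feel or by looking. The clamp does not give.
- bushing (a joint): Travel (m) of the 22 mm long brass bushing down the bore. At 0 its underside is flush with the knuckle's, its top 18 mm below the mouth; starts at 0 to 0.006. At 0.024 it is out (top 42 mm below the mouth) and stands on the pad, a firm stop. Tight: about 10 N moves it, plus 1.5 N for each 10 mm/s of speed; it stays where it is left.
- drift_center (a point): Centre of the handle of the upright drift: steel shaft 17 mm wide, 60 mm long, flat end; above it a collar 36 mm wide, 5 mm thick; above that an orange square handle 24 x 24 mm, 50 mm tall. This point is 90 mm above the shaft's end, 30 mm above the collar's underside, 25 mm below the top. x, y square to the handle's flats, z up the shaft. About 0.2 kg.
- stand_mouth (a point): Centre of the mouth (top face, z up) of the drift's stand, a fixed grey block 70 x 70 mm, 75 mm high, with a vertical through hole 24 mm wide. Stored, the drift's shaft is in the hole and its collar rests on the top face, so the handle's centre is 30 mm above this point.
- screwdriver: Bystander: loose screwdriver lying on the bench; origin under its middle, x along it.
- parts_tray: Bystander: loose blue tray 100 x 80 x 35 mm with new brass bushings; origin at the centre of its underside.
- tester: Bystander: loose small white tester 110 x 90 x 50 mm; origin at the centre of its underside.
Things that resemble listed ones, but are neither listed nor needed, are in the scene too. Several things look just like the part that bears stand_mouth: the one meant starts farthest from the robot's base. There is more than one size of the part that bears drift_center; the job needs the larger.

How it is judged:
By the outcome, as a careful person would: the job done as asked, in the order asked, and still so for the second after the job is handed in, with the robot touching nothing.
It also fails if it takes over 72 s, if anything falls off the work surface, if the arm or the gripper's body presses on something with over 40 N, if the wrist force passes 120 N, or if a joint passes its speed limit or range.

ROBOT

A 6-joint arm with a two-finger parallel gripper is mounted at the origin on the work surface. World frame = base frame: x ahead of the robot, y to its left, z up, the work surface at z = 0. Lengths are in m, angles in rad, forces in N, time in s.
With the tool pointing down it reaches from about 0.35 to 0.975 m from the base axis. Payload 4.9 kg.
Tool frame: the origin (TCP) lies at the very end of the fingers, on their centre line; the grasp point (between the pads) lies 19 mm behind it; z points along the fingers, y is the line along which they close (so a half turn about z gives the same grasp; the last joint's range is limited). The gripper opens to 85 mm and grips with 20 to 120 N. Pads are 22 mm wide; open, the fingers measure 114 mm over their backs; the gripper's body (76 mm by 85 mm) begins 54 mm behind the grasp point. The pads swing forward as they close: fully open they stand 13 mm farther back than shut.
Start: joints at [1.015, 0.053, 1.613, -0, 1.476, -0.119], TCP at [0.264, 0.566, 0.231] pointing down, gripper open.
Joint ranges: [-3.01, 3.01], [-1.01, 2.22], [0.06, 2.58], [-1.02, 4.17], [0.09, 2.62], [-3.14, 3.14]. Speed limits (rad/s): [2.57, 2.57, 3.14, 3.14, 3.14, 3.14].

INTERFACE

Orientations are given as a 3x3 rotation matrix whose columns are the frame's x, y, z axes.
In Python, from bench import sense, get_image, sign_off gives the robot as it stands.
- The arm moves only by the tool jog_arm, never from a script. Its argument "plan" is a list of rows, each an object of numbers: "dx", "dy", "dz": the shift along the tool's x, y, z as a fraction of full scale; "ax", "ay", "az": the turn, a rotation vector about the tool's x, y, z as a fraction of full scale; "fingers": the opening, from 0 (shut) to 1 (fully open). A call has 1 to 20 rows; each row shifts and turns the commanded pose from where the row before left it, along the tool's axes as they then stand; what a row does not reach is not made up. Full scale, the value 1, is 0.25 m for a shift and 4 degrees for a turn. A row lasts 1/12 s, in which the tool goes at most 41.7 mm and 7.16 degrees, less where a joint would pass 70% of its speed; a pose out of reach is approached as far as the arm can. A call with a number of a shift or a turn outside -1 to 1 is refused whole. A call with a gripper value outside its range is refused whole. The fingers move at their own pace and stop on an object; "grip_force" is the grip in N (left out, the last holds). Time passes only in rows, so rows that do not move let the fingers close. It gives the time, the measured TCP pose, the force, the opening and the grip force at its end, in the units of the state.
- sense(): the state, without advancing time (a new reading comes with each control period).
- get_image(name): name is "scene" or "side" or "wrist"; returns a dict with "pixels" (400x640x3 uint8, red, green, blue), "z_map" (400x640 float32, m along the optical axis (not along the pixel's ray), 0 where there is no reading), "fx", "fy", "cx", "cy" (pixels), "origin" and "orientation" of the camera in the world; the wrist camera has in their place "T_tool_cam" (4x4, takes a point from camera to tool coordinates, whose origin is the TCP and whose axes are the flange's). Camera axes: x right, y down, z forward; pixel columns grow to the right and rows downward; lengths in m; the calibration is good to about 2 mm. The wrist camera is an equidistant fisheye: a pixel r from the principal point sees the ray r / f radians off the axis. A picture is of the moment at which its call begins: read the wrist's pose just before it.
- sign_off(): hands the job in; it is judged then, once.
The state is a dict: "t": time; "joint_positions": joint angles; "joint_vel": joint speeds; "joint_efforts": joint torques, N m; "ee_pos": TCP position; "eef_rot": TCP orientation; "wrist_force": force on the tool from outside, world axes, zero at the start; "moment": the same for the moment, N m; "width": finger opening in m; "finger_force": force on a finger pad.
Only numpy, scipy, OpenCV 4.12 (cv2) and the standard library are available. Lean on these libraries where they do the work, as an engineer would, in place of code of your own. Each camera call takes 0.05 s, during which the arm holds its last target. There are 200 camera calls.

## Working session

There is one attempt and no reset: what is moved stays moved. The work goes in short steps, Python scripts to look and compute and a tool call to move; the robot and the scene stay as the last step left them, time stands still between calls to the robot, and variables do not carry over. Pictures are saved under pics/ and viewed, at most 10 in all, crops included, and the job is handed in when it is done.

Besides the shell and the picture viewer there is one more tool, called after "Call:" as a command line: name --argument value ..., lists and objects as JSON in quotes. jog_arm: Moves the arm, as the interface text tells. Shift numbers are shares of 0.25 m and turn numbers shares of 4 degrees, none past 1 either way. Its arguments: {"type":"object","properties":{"plan":{"type":"array","items":{"type":"object","properties":{"dx":{"type":"number","minimum":-1,"maximum":1},"dy":{"type":"number","minimum":-1,"maximum":1},"dz":{"type":"number","minimum":-1,"maximum":1},"ax":{"type":"number","minimum":-1,"maximum":1},"ay":{"type":"number","minimum":-1,"maximum":1},"az":{"type":"number","minimum":-1,"maximum":1},"fingers":{"type":"number"}}}},"grip_force":{"type":"number"}},"required":["plan"]}

```bash
mkdir -p pics; cat > h.py <<'E'
import numpy as np, cv2
from bench import sense, get_image, sign_off
def world(im, u, v, z=None):
    u=np.asarray(u,float);v=np.asarray(v,float)
    d=im["z_map"][v.astype(int),u.astype(int)]
    p=np.stack([(u-im["cx"])/im["fx"]*d,(v-im["cy"])/im["fy"]*d,d],-1)
    return p@np.array(im["orientation"]).T+np.array(im["origin"])
def cloud(im):
    v,u=np.mgrid[0:400,0:640]; return world(im,u,v)
def save(n,px,s=1):
    px=cv2.cvtColor(np.ascontiguousarray(px),cv2.COLOR_RGB2BGR)
    cv2.imwrite(n,cv2.resize(px,None,fx=s,fy=s,interpolation=cv2.INTER_CUBIC))
E
python3 - <<'E'
from h import *
import pickle
for n in("scene","side"):
    im=get_image(n); pickle.dump(im,open(n+".pkl","wb")); save(f"pics/{n}1.png",im["pixels"],1.25)
    print(n,im["origin"],im["fx"])
E
```

```text
scene [1.23082681 0.31698429 1.01711578] 464.99814993971233
side [ 0.40566839 -1.26330669  1.15238175] 511.9691324099408
```

View pics/scene1.png

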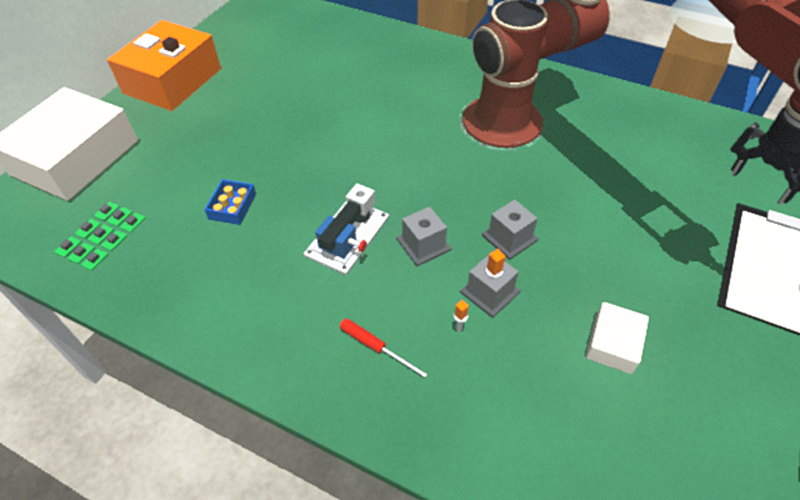

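View pics/side1.png

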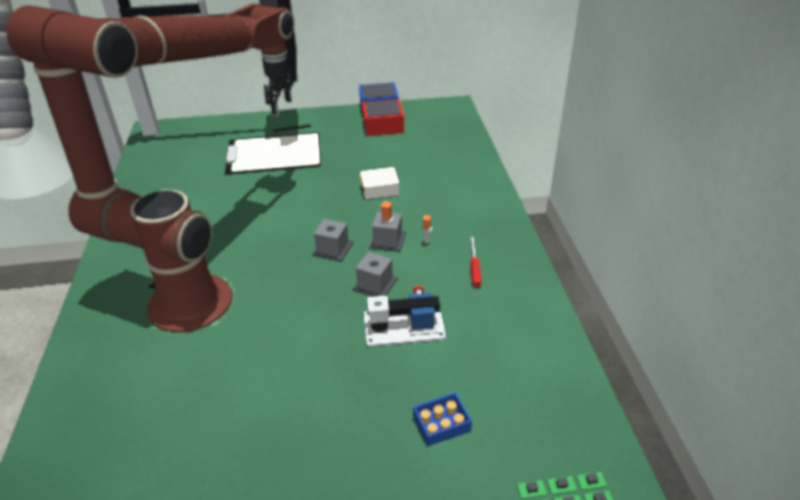

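The scene view (800 px wide) shows three identical stands at (424,232), (513,226) and (492,280). The last one holds an orange-handled drift at (496,262). A smaller drift stands on the bench at (460,315), and the knuckle is at (360,195). Next I'll measure these.

```bash
python3 - <<'E'
from h import *
import pickle
for n in("scene","side"):
    im=pickle.load(open(n+".pkl","rb")); P=cloud(im); px=im["pixels"].astype(int)
    hsv=cv2.cvtColor(im["pixels"],cv2.COLOR_RGB2HSV)
    near=(P[...,0]>.2)&(P[...,0]<.95)&(abs(P[...,1])<.5)&(im["z_map"]>0)
    def rep(name,m,lo):
        k,l,s,c=cv2.connectedComponentsWithStats(m.astype(np.uint8))
        for i in range(1,k):
            if s[i,4]>=lo:
                q=P[l==i]; r=cv2.minAreaRect((q[:,:2]*1000).astype(np.float32))
                print(n,name,c[i].round(0)*1.25,s[i,4],"med",np.median(q,0).round(4),"rect c",np.round(r[0],1),np.round(r[1],1),round(r[2],1),"zmax",q[:,2].max().round(4),"dist",np.hypot(*(np.array(r[0])/1000)).round(3))
    z=P[...,2]
    rep("standtop",near&(z>.068)&(z<.080)&(hsv[...,1]<60)&(hsv[...,2]<190),100)
    rep("orange",near&(hsv[...,0]<18)&(hsv[...,1]>150)&(z>.03)&(hsv[...,0]>5),15)
    rep("knuckle",near&(z>.082)&(z<.091)&(hsv[...,1]<60)&(hsv[...,2]>120),30)
    rep("plate",near&(z>.006)&(z<.018)&(hsv[...,1]<60)&(hsv[...,2]>150),150)
    rep("black link",near&(z>.05)&(z<.1)&(hsv[...,2]<60),50)
im=pickle.load(open("scene.pkl","rb"))
save("pics/crop.png",im["pixels"][130:280,230:440],3.8)
E
```

```text
scene standtop [342.5  218.75] 367 med [ 0.5553 -0.1671  0.078 ] rect c [ 538.9 -172.2] [ 47.1 172.5] 85.0 zmax 0.08 dist 0.566
scene standtop [513.75 216.25] 501 med [0.3815 0.1582 0.0727] rect c [378.9 157.3] [72.2 72.4] 64.6 zmax 0.0783 dist 0.41
scene standtop [423.75 223.75] 508 med [ 0.4848 -0.0075  0.0729] rect c [483.   -8.3] [73.9 71.9] 58.6 zmax 0.0793 dist 0.483
scene standtop [493.75 275.  ] 432 med [0.5503 0.1806 0.0729] rect c [537.6 171.1] [71.5 71.3] 71.7 zmax 0.0777 dist 0.564
scene orange [495.  262.5] 147 med [0.5456 0.1728 0.11  ] rect c [539.1 171.4] [24.7 23.1] 59.1 zmax 0.1324 dist 0.566
scene orange [461.25 310.  ] 78 med [0.653  0.1483 0.0743] rect c [648.3 147.9] [18.1 18.3] 67.8 zmax 0.0896 dist 0.665
scene knuckle [360.   193.75] 156 med [ 0.48   -0.1679  0.0844] rect c [ 476.4 -168.2] [47.9 48.5] 87.3 zmax 0.0885 dist 0.505
scene plate [370. 225.] 362 med [ 0.4975 -0.1371  0.0101] rect c [ 494.8 -144.3] [ 57.3 106.6] 87.1 zmax 0.0175 dist 0.515
scene plate [332.5 257.5] 403 med [ 0.6161 -0.1566  0.0107] rect c [ 599.2 -175.2] [111.2  67.8] 88.4 zmax 0.017
[... 418 characters left out ...]
 0.5027 -0.1871  0.0742] rect c [ 500.4 -187. ] [93.6 16.3] 7.5 zmax 0.08 dist 0.534
side orange [386.25 210.  ] 76 med [0.5346 0.1619 0.1201] rect c [535.9 167.2] [26.4 21.5] 68.0 zmax 0.136 dist 0.561
side orange [426.25 221.25] 42 med [0.6437 0.1409 0.0803] rect c [644.  142.3] [17.4 14. ] 81.1 zmax 0.0937 dist 0.66
side knuckle [377.5  303.75] 152 med [ 0.4759 -0.1689  0.0871] rect c [ 475. -170.] [51.7 47.7] 84.5 zmax 0.0909 dist 0.505
side plate [405.   333.75] 605 med [ 0.5284 -0.2141  0.013 ] rect c [ 535.1 -190.3] [ 86.8 189.5] 88.7 zmax 0.018 dist 0.568
side black link [411.25 305.  ] 331 med [ 0.5474 -0.1815  0.0809] rect c [ 560.4 -175.9] [ 34.5 114.9] 87.3 zmax 0.0873 dist 0.587
```

View pics/crop.png

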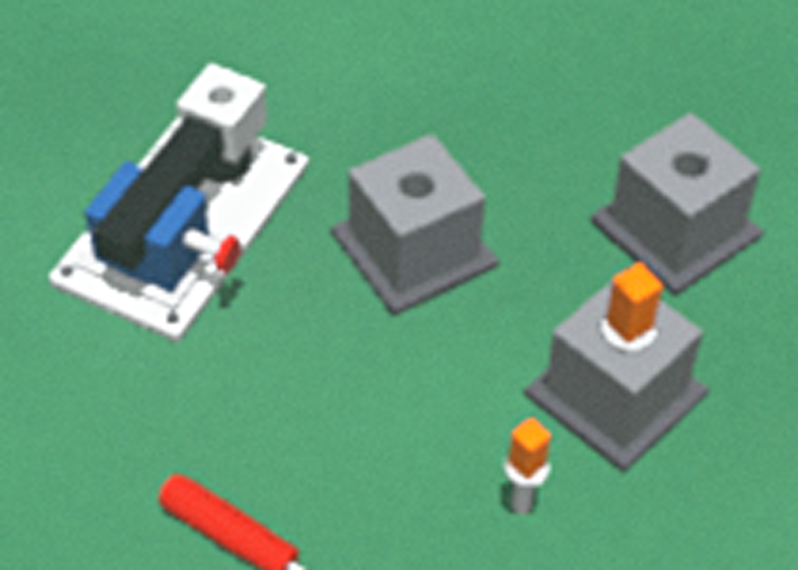

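The stand meant is the one at crop (628,370): it is 0.564 m from the base, against 0.41 m and 0.48 m for the other two. It holds the larger drift, whose handle is 24 mm and top is at z = 0.13. The small drift at crop (528,450) has an 18 mm handle. I'll go above the drift for a wrist look.

```bash
cat >> h.py <<'E'
def go(p,yaw=None):
    """total shift in tool axes/full scale, and yaw error (deg, mod 90) of the tool y axis"""
    s=sense(); R=np.array(s["eef_rot"]); d=R.T@(np.array(p)-np.array(s["ee_pos"]))/.25
    print("shift(fs)",d.round(4),"t",round(s["t"],2),"pos",np.round(s["ee_pos"],4),"F",np.round(s["wrist_force"],1),"w",round(s["width"],4))
    t=np.degrees(np.arctan2(R[1,1],R[0,1])); print("tool y yaw",t.round(2),"tilt",np.degrees(np.arccos(-R[2,2])).round(2))
    if yaw is not None:
        e=(yaw-t+45)%90-45; print("az total (fs)",round(-e/4,3),"deg world",e)
E
python3 -c "
from h import *
go([.538,.171,.25],60)
print(np.round(sense()['eef_rot'],3))
im=get_image('wrist');print(im['T_tool_cam'],im['fx'],im['cx'],im['cy'])"
```

```text
shift(fs) [-1.6608 -0.9677 -0.0779] t 0.1 pos [0.2641 0.5658 0.2302] F [ 0.6 -0.3  0.2] w 0.0857
tool y yaw 64.97 tilt 0.11
az total (fs) 1.243 deg world -4.972710279558584
[[-0.906  0.423 -0.001]
 [ 0.423  0.906 -0.002]
 [ 0.    -0.002 -1.   ]]
[[ 2.25146611e-04 -9.52644672e-01 -3.04085642e-01  7.70492997e-02]
 [ 9.99999925e-01  1.18498255e-04  3.69171861e-04 -7.77291566e-04]
 [-3.15655989e-04 -3.04085702e-01  9.52644628e-01 -1.42530898e-01]
 [ 0.00000000e+00  0.00000000e+00  0.00000000e+00  1.00000000e+00]] 309.70691628693146 319.986546795377 201.05651937817754
```

Call:
jog_arm --plan '[{"dx": -0.104,"dy": -0.0605,"dz": -0.005,"fingers": 1},{"dx": -0.104,"dy": -0.0605,"dz": -0.005},{"dx": -0.104,"dy": -0.0605,"dz": -0.005},{"dx": -0.104,"dy": -0.0605,"dz": -0.005},{"dx": -0.104,"dy": -0.0605,"dz": -0.005},{"dx": -0.104,"dy": -0.0605,"dz": -0.005},{"dx": -0.104,"dy": -0.0605,"dz": -0.005},{"dx": -0.104,"dy": -0.0605,"dz": -0.005},{"dx": -0.104,"dy": -0.0605,"dz": -0.005},{"dx": -0.104,"dy": -0.0605,"dz": -0.005},{"dx": -0.104,"dy": -0.0605,"dz": -0.005},{"dx": -0.104,"dy": -0.0605,"dz": -0.005},{"dx": -0.104,"dy": -0.0605,"dz": -0.005},{"dx": -0.104,"dy": -0.0605,"dz": -0.005},{"dx": -0.104,"dy": -0.0605,"dz": -0.005},{"dx": -0.104,"dy": -0.0605,"dz": -0.005},{"dx": 0},{"dx": 0}]'

```text
validation failed for argument at $.pl...
```

```bash
cat >> h.py <<'E'
def wcloud():
    s=sense(); im=get_image("wrist"); R=np.array(s["eef_rot"]); T=im["T_tool_cam"]
    v,u=np.mgrid[0:400,0:640]; x=(u-im["cx"])/im["fx"]; y=(v-im["cy"])/im["fy"]; r=np.hypot(x,y)+1e-9
    d=im["z_map"]; k=np.tan(np.minimum(r,1.4))/r*d
    c=np.stack([x*k,y*k,d],-1); c[r>1.2]=0
    P=(c@T[:3,:3].T+T[:3,3])@R.T+np.array(s["ee_pos"]); P[(d<=0)|(r>1.2)]=9
    return im["pixels"],P
def rect(P,m,lo=60):
    k,l,s,c=cv2.connectedComponentsWithStats(m.astype(np.uint8))
    for i in range(1,k):
        if s[i,4]>=lo:
            q=P[l==i]; r=cv2.minAreaRect((q[:,:2]*1000).astype(np.float32))
            print(c[i].round(),s[i,4],"z",np.median(q[:,2]).round(4),"c",np.round(r[0],1),np.round(r[1],1),round(r[2],1),"mean",(q.mean(0)*1000).round(1))
E
python3 - <<'E'
from h import *
px,P=wcloud(); np.savez("w1",px=px,P=P); save("pics/w1.png",px)
hsv=cv2.cvtColor(px,cv2.COLOR_RGB2HSV); z=P[...,2]
o=(hsv[...,0]<20)&(hsv[...,1]>130)
rect(P,o&(abs(z-.130)<.004)); print("small");rect(P,o&(abs(z-.09)<.008))
print("stand");rect(P,(abs(z-.075)<.003)&(hsv[...,1]<70),300)
print("collar");rect(P,(abs(z-.080)<.002)&(hsv[...,1]<60)&(hsv[...,2]>150),100)
go([.538,.171,.25])
E
```

```text
small
stand
[623. 258.] 1515 z 0.0733 c [599.8 996.5] [123.4 108.2] 1.2 mean [597.2 990.5  73.3]
[568. 298.] 2361 z 0.0732 c [599.3 848.4] [121.2 110.6] 0.6 mean [594.6 846.1  73.3]
collar
shift(fs) [-1.6608 -0.9685 -0.077 ] t 0.2 pos [0.2642 0.566  0.2305] F [-0.5  0.2  0. ] w 0.0852
tool y yaw 64.98 tilt 0.08
```

View pics/w1.png

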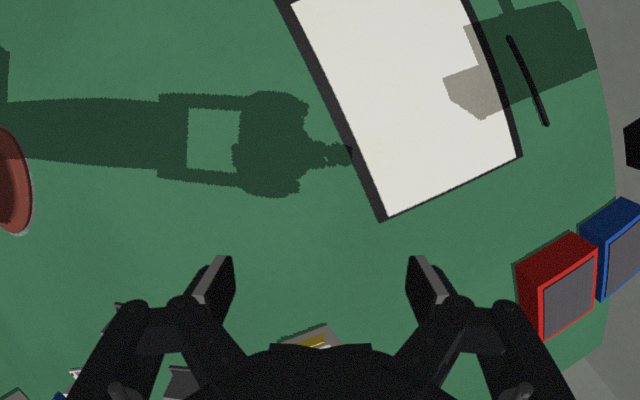

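The move was refused at validation, so the arm is still at the start. The wrist picture shows only the clipboard and the two fingers, with nothing useful. I'll test one small row with every field filled in.

Call:
jog_arm --plan '[{"dx": -0.104,"dy": -0.0605,"dz": -0.005,"ax": 0,"ay": 0,"az": 0,"fingers": 1}]'

```text
t: 0.28
ee_pos: [0.2795, 0.5434, 0.2317]
eef_rot: [[-0.908, 0.419, -0.002], [0.419, 0.908, 0.001], [0.002, -0.0, -1.0]]
wrist_force: [1.6, -0.6, 0.6]
width: 0.0852
finger_force: 0.0
```

Call:
jog_arm --plan '[{"dx": -0.104,"dy": -0.0605,"dz": -0.005,"ax": 0,"ay": 0,"az": 0,"fingers": 1},{"dx": -0.104,"dy": -0.0605,"dz": -0.005,"ax": 0,"ay": 0,"az": 0,"fingers": 1},{"dx": -0.104,"dy": -0.0605,"dz": -0.005,"ax": 0,"ay": 0,"az": 0,"fingers": 1},{"dx": -0.104,"dy": -0.0605,"dz": -0.005,"ax": 0,"ay": 0,"az": 0,"fingers": 1},{"dx": -0.104,"dy": -0.0605,"dz": -0.005,"ax": 0,"ay": 0,"az": 0,"fingers": 1},{"dx": -0.104,"dy": -0.0605,"dz": -0.005,"ax": 0,"ay": 0,"az": 0,"fingers": 1},{"dx": -0.104,"dy": -0.0605,"dz": -0.005,"ax": 0,"ay": 0,"az": 0,"fingers": 1},{"dx": -0.104,"dy": -0.0605,"dz": -0.005,"ax": 0,"ay": 0,"az": 0,"fingers": 1},{"dx": -0.104,"dy": -0.0605,"dz": -0.005,"ax": 0,"ay": 0,"az": 0,"fingers": 1},{"dx": -0.104,"dy": -0.0605,"dz": -0.005,"ax": 0,"ay": 0,"az": 0,"fingers": 1},{"dx": -0.104,"dy": -0.0605,"dz": -0.005,"ax": 0,"ay": 0,"az": 0,"fingers": 1},{"dx": -0.104,"dy": -0.0605,"dz": -0.005,"ax": 0,"ay": 0,"az": 0,"fingers": 1},{"dx": -0.104,"dy": -0.0605,"dz": -0.005,"ax": 0,"ay": 0,"az": 0,"fingers": 1},{"dx": -0.104,"dy": -0.0605,"dz": -0.005,"ax": 0,"ay": 0,"az": 0,"fingers": 1},{"dx": -0.104,"dy": -0.0605,"dz": -0.005,"ax": 0,"ay": 0,"az": 0,"fingers": 1},{"dx": 0,"dy": 0,"dz": 0,"ax": 0,"ay": 0,"az": 0,"fingers": 1},{"dx": 0,"dy": 0,"dz": 0,"ax": 0,"ay": 0,"az": 0,"fingers": 1}]'

```text
t: 1.7
ee_pos: [0.5394, 0.1699, 0.2511]
eef_rot: [[-0.905, 0.425, -0.001], [0.425, 0.905, 0.0], [0.001, -0.0, -1.0]]
wrist_force: [0.3, 1.3, -0.0]
width: 0.0855
finger_force: 0.0
```

```bash
cat > look.py <<'E'
from h import *
import sys
px,P=wcloud(); save(f"pics/{sys.argv[1]}.png",px)
np.savez(sys.argv[1],px=px,P=P)
hsv=cv2.cvtColor(px,cv2.COLOR_RGB2HSV); z=P[...,2]
o=(hsv[...,0]<20)&(hsv[...,1]>130)
rect(P,o&(abs(z-.130)<.004)); print("small");rect(P,o&(abs(z-.09)<.008))
print("stand");rect(P,(abs(z-.075)<.003)&(hsv[...,1]<70),300)
print("collar");rect(P,(abs(z-.080)<.002)&(hsv[...,1]<60)&(hsv[...,2]>150),100)
go([.538,.171,.25])
E
python3 look.py w2
```

```text
[320. 188.] 631 z 0.1297 c [535.1 171. ] [22.7 22.8] 61.0 mean [534.8 171.4 129.7]
small
[342. 271.] 232 z 0.0883 c [645.3 147.1] [17.7 18.6] 69.1 mean [643.8 147.6  87.9]
stand
[244.  48.] 3818 z 0.0749 c [377.4 157.2] [71.5 71. ] 64.2 mean [378.4 158.   74.8]
[320. 172.] 3083 z 0.075 c [536.2 170.7] [71.  71.4] 71.4 mean [532.7 172.3  75. ]
[165. 199.] 2618 z 0.0749 c [481.3  -8.8] [71.  71.4] 56.5 mean [481.1  -6.6  74.9]
collar
[320. 169.] 187 z 0.0799 c [532.1 172.8] [33.5 25. ] 63.1 mean [528.1 174.3  79.9]
shift(fs) [ 0.0034 -0.0008  0.0038] t 1.75 pos [0.5389 0.1708 0.251 ] F [0.  0.5 0. ] w 0.0855
tool y yaw 64.91 tilt 0.05
```

View pics/w2.png

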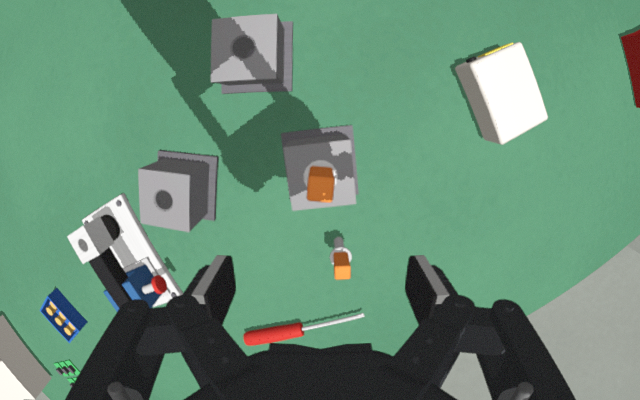

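The wrist picture shows the large drift's handle at (320,188) in the stand centred at (320,172), with the small drift at (342,265). The handle is at (0.535, 0.171), yaw 61°, top z = 0.130, which agrees with the other cameras. I'll align, descend and grip.

Call:
jog_arm --plan '[{"dx": 0.013,"dy": -0.005,"dz": 0.04,"ax": 0,"ay": 0,"az": 1,"fingers": 1},{"dx": 0,"dy": 0,"dz": 0.08,"ax": 0,"ay": 0,"az": 0,"fingers": 1},{"dx": 0,"dy": 0,"dz": 0.1,"ax": 0,"ay": 0,"az": 0,"fingers": 1},{"dx": 0,"dy": 0,"dz": 0.1,"ax": 0,"ay": 0,"az": 0,"fingers": 1},{"dx": 0,"dy": 0,"dz": 0.1,"ax": 0,"ay": 0,"az": 0,"fingers": 1},{"dx": 0,"dy": 0,"dz": 0.1,"ax": 0,"ay": 0,"az": 0,"fingers": 1},{"dx": 0,"dy": 0,"dz": 0.08,"ax": 0,"ay": 0,"az": 0,"fingers": 1},{"dx": 0,"dy": 0,"dz": 0.055,"ax": 0,"ay": 0,"az": 0,"fingers": 1},{"dx": 0,"dy": 0,"dz": 0,"ax": 0,"ay": 0,"az": 0,"fingers": 1},{"dx": 0,"dy": 0,"dz": 0,"ax": 0,"ay": 0,"az": 0,"fingers": 1}]'

```text
t: 2.58
ee_pos: [0.5348, 0.1719, 0.0872]
eef_rot: [[-0.875, 0.484, -0.001], [0.484, 0.875, -0.0], [0.001, -0.001, -1.0]]
wrist_force: [-1.1, -0.2, 0.3]
width: 0.0854
finger_force: 0.0
```

Call:
jog_arm --plan '[{"dx": 0,"dy": 0,"dz": 0,"ax": 0,"ay": 0,"az": 0,"fingers": 0},{"dx": 0,"dy": 0,"dz": 0,"ax": 0,"ay": 0,"az": 0,"fingers": 0},{"dx": 0,"dy": 0,"dz": 0,"ax": 0,"ay": 0,"az": 0,"fingers": 0},{"dx": 0,"dy": 0,"dz": 0,"ax": 0,"ay": 0,"az": 0,"fingers": 0},{"dx": 0,"dy": 0,"dz": 0,"ax": 0,"ay": 0,"az": 0,"fingers": 0},{"dx": 0,"dy": 0,"dz": 0,"ax": 0,"ay": 0,"az": 0,"fingers": 0},{"dx": 0,"dy": 0,"dz": 0,"ax": 0,"ay": 0,"az": 0,"fingers": 0},{"dx": 0,"dy": 0,"dz": 0,"ax": 0,"ay": 0,"az": 0,"fingers": 0}]' --grip_force 100

```text
t: 3.25
ee_pos: [0.5362, 0.1714, 0.0885]
eef_rot: [[-0.874, 0.485, 0.002], [0.485, 0.874, 0.0], [-0.001, 0.001, -1.0]]
wrist_force: [0.6, -0.4, 4.4]
width: 0.0228
finger_force: 98.5
```

Call:
jog_arm --plan '[{"dx": 0,"dy": 0,"dz": -0.03,"ax": 0,"ay": 0,"az": 0,"fingers": 0},{"dx": 0,"dy": 0,"dz": -0.06,"ax": 0,"ay": 0,"az": 0,"fingers": 0},{"dx": 0,"dy": 0,"dz": -0.08,"ax": 0,"ay": 0,"az": 0,"fingers": 0},{"dx": 0,"dy": 0,"dz": -0.08,"ax": 0,"ay": 0,"az": 0,"fingers": 0},{"dx": 0,"dy": 0,"dz": -0.08,"ax": 0,"ay": 0,"az": 0,"fingers": 0},{"dx": 0,"dy": 0,"dz": -0.07,"ax": 0,"ay": 0,"az": 0,"fingers": 0},{"dx": 0,"dy": 0,"dz": -0.045,"ax": 0,"ay": 0,"az": 0,"fingers": 0},{"dx": 0,"dy": 0,"dz": 0,"ax": 0,"ay": 0,"az": 0,"fingers": 0},{"dx": 0,"dy": 0,"dz": 0,"ax": 0,"ay": 0,"az": 0,"fingers": 0}]'

```text
t: 4.0
ee_pos: [0.5353, 0.1712, 0.1985]
eef_rot: [[-0.874, 0.485, -0.0], [0.485, 0.874, -0.0], [0.0, -0.0, -1.0]]
wrist_force: [0.0, -0.1, -3.1]
width: 0.0231
finger_force: 97.9
```

Call:
jog_arm --plan '[{"dx": -0.03,"dy": -0.05,"dz": 0,"ax": 0,"ay": 0,"az": 0,"fingers": 0},{"dx": -0.06,"dy": -0.113,"dz": 0,"ax": 0,"ay": 0,"az": 0,"fingers": 0},{"dx": -0.06,"dy": -0.113,"dz": 0,"ax": 0,"ay": 0,"az": 0,"fingers": 0},{"dx": -0.06,"dy": -0.113,"dz": 0,"ax": 0,"ay": 0,"az": 0,"fingers": 0},{"dx": -0.06,"dy": -0.113,"dz": 0,"ax": 0,"ay": 0,"az": 0,"fingers": 0},{"dx": -0.06,"dy": -0.113,"dz": 0,"ax": 0,"ay": 0,"az": 0,"fingers": 0},{"dx": -0.06,"dy": -0.113,"dz": 0,"ax": 0,"ay": 0,"az": 0,"fingers": 0},{"dx": -0.06,"dy": -0.113,"dz": 0,"ax": 0,"ay": 0,"az": 0,"fingers": 0},{"dx": -0.06,"dy": -0.113,"dz": 0,"ax": 0,"ay": 0,"az": 0,"fingers": 0},{"dx": -0.06,"dy": -0.113,"dz": 0,"ax": 0,"ay": 0,"az": 0,"fingers": 0},{"dx": -0.06,"dy": -0.113,"dz": 0,"ax": 0,"ay": 0,"az": 0,"fingers": 0},{"dx": -0.06,"dy": -0.113,"dz": 0,"ax": 0,"ay": 0,"az": 0,"fingers": 0},{"dx": -0.002,"dy": -0.013,"dz": 0,"ax": 0,"ay": 0,"az": 0,"fingers": 0},{"dx": 0,"dy": 0,"dz": 0,"ax": 0,"ay": 0,"az": 0,"fingers": 0},{"dx": 0,"dy": 0,"dz": 0,"ax": 0,"ay": 0,"az": 0,"fingers": 0},{"dx": 0,"dy": 0,"dz": 0,"ax": 0,"ay": 0,"az": 0,"fingers": 0}]'

```text
t: 5.33
ee_pos: [0.5279, -0.1968, 0.1975]
eef_rot: [[-0.875, 0.484, -0.002], [0.484, 0.875, 0.001], [0.002, 0.0, -1.0]]
wrist_force: [-0.4, 0.2, -2.6]
width: 0.023
finger_force: 98.6
```

```bash
python3 - <<'E'
from h import *
px,P=wcloud(); save("pics/w3.png",px); np.savez("w3",px=px,P=P)
z=P[...,2]; hsv=cv2.cvtColor(px,cv2.COLOR_RGB2HSV)
kn=(abs(z-.086)<.003)&(hsv[...,1]<60)&(hsv[...,2]>110)
rect(P,kn,300)
xy=P[...,:2]*1000
print("bore low points");b=(np.hypot(P[...,0]-.476,P[...,1]+.169)<.017)&(z<.081)
rect(P,b,20)
go([.476,-.169,.2])
E
```

```text
[319. 126.] 2664 z 0.0859 c [ 474.6 -169.3] [46.7 46.6] 87.8 mean [ 474.6 -169.2   85.9]
bore low points
[319. 126.] 446 z 0.0647 c [ 475.2 -169.9] [20.3 19.2] 60.9 mean [ 475.6 -169.9   64.9]
shift(fs) [ 0.2361 -0.0038 -0.0079] t 5.38 pos [ 0.5281 -0.1967  0.1979] F [ 0.8  0.9 -2.8] w 0.0229
tool y yaw 61.06 tilt 0.09
```

View pics/w3.png

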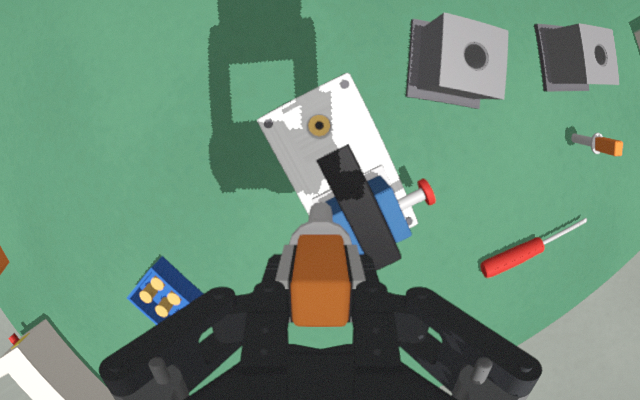

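The picture shows the drift in the gripper with its handle at (320,280) and shaft tip at (320,212). The knuckle's bore is at (319,126), with the brass bushing's top inside at z ≈ 0.065 (travel about 3 mm). Next I'll measure the held drift in the same camera to get the offset.

```bash
python3 - <<'E'
from h import *
d=np.load("w3.npz"); px,P=d["px"],d["P"]; s=sense(); R=np.array(s["eef_rot"]); t=np.array(s["ee_pos"])
Q=(P-t)@R*1000  # tool mm
hsv=cv2.cvtColor(px,cv2.COLOR_RGB2HSV)
o=(hsv[...,0]<20)&(hsv[...,1]>130); v,u=np.mgrid[0:400,0:640]
o&=(abs(u-320)<45)&(v>225)&(v<335)
q=Q[o]; print("handle z pct",np.percentile(q[:,2],[1,5,50,95,99]).round(1))
top=q[q[:,2]<np.percentile(q[:,2],1)+4]; r=cv2.minAreaRect(top[:,:2].astype(np.float32)); print("top",r,len(top))
f=(abs(Q[...,0])<30)&(abs(Q[...,1])<25)&(Q[...,2]>2)&(Q[...,2]<85)
for a in range(0,84,6):
    q=Q[f&(Q[...,2]>=a)&(Q[...,2]<a+6)]
    if len(q): print(a,len(q),"x",np.percentile(q[:,0],[2,98]).round(1),"y",np.percentile(q[:,1],[2,98]).round(1))
print("zmax",np.sort(Q[f][:,2])[-5:].round(1))
# bore by ring: knuckle-top pixels' inner boundary circle
z=P[...,2]; near=np.hypot(P[...,0]-.475,P[...,1]+.1695)<.022
hole=(near&(abs(z-.086)>.0025)).astype(np.uint8)
c,_=cv2.findContours(hole,cv2.RETR_EXTERNAL,cv2.CHAIN_APPROX_NONE); c=max(c,key=cv2.contourArea)[:,0]
# rays onto plane .086
im=get_image("wrist");T=im["T_tool_cam"]
x=(c[:,0]-im["cx"])/im["fx"];y=(c[:,1]-im["cy"])/im["fy"];r=np.hypot(x,y)
ray=np.stack([x/r*np.sin(r),y/r*np.sin(r),np.cos(r)],-1)@T[:3,:3].T@R.T; C=R@T[:3,3]+t
p=C+ray*((.086-C[2])/ray[:,2:]); 
A=np.c_[2*p[:,:2],np.ones(len(p))]; w=np.linalg.lstsq(A,(p[:,:2]**2).sum(1),rcond=None)[0]
print("bore circle",w[:2],"R",np.sqrt(w[2]+w[0]**2+w[1]**2),"in tool mm",((np.r_[w[:2],.086]-t)@R*1000).round(2))
E
```

```text
handle z pct [-42.  -41.6 -39.3  -2.2   3.7]
top ((-1467.0745849609375, 6069.90087890625), (26.736600875854492, 12518.0625), 13.591394424438477) 2687
0 147 x [10.7 12.6] y [-11.6  10. ]
6 740 x [ 4.8 17.6] y [-16.4  14.8]
12 32 x [ 7.2 17.3] y [-17.2  14.3]
36 41 x [7.2 8.9] y [-4.8  3.1]
42 63 x [4.  8.5] y [-7.1  6.2]
48 71 x [2.8 8.8] y [-8.6  6.3]
54 62 x [1.7 8.5] y [-8.9  7.3]
60 74 x [1.2 8.8] y [-9.  7.]
66 49 x [-0.2  8.5] y [-8.8  7.8]
72 11 x [5.2 8.1] y [-7.   4.7]
zmax [72.7 72.9 72.9 73.  73.2]
bore circle [ 0.47497119 -0.16929574] R 0.009538366114617069 in tool mm [ 59.62  -1.74 112.02]
```

Call:
jog_arm --plan '[{"dx": 0.04,"dy": 0,"dz": 0,"ax": 0,"ay": 0,"az": 0,"fingers": 0},{"dx": 0.06,"dy": -0.002,"dz": 0,"ax": 0,"ay": 0,"az": 0,"fingers": 0},{"dx": 0.06,"dy": -0.002,"dz": 0.02,"ax": 0,"ay": 0,"az": 0,"fingers": 0},{"dx": 0.05,"dy": 0,"dz": 0.03,"ax": 0,"ay": 0,"az": 0,"fingers": 0},{"dx": 0.028,"dy": 0,"dz": 0.04,"ax": 0,"ay": 0,"az": 0,"fingers": 0},{"dx": 0,"dy": 0,"dz": 0.03,"ax": 0,"ay": 0,"az": 0,"fingers": 0},{"dx": 0,"dy": 0,"dz": 0.014,"ax": 0,"ay": 0,"az": 0,"fingers": 0},{"dx": 0,"dy": 0,"dz": 0,"ax": 0,"ay": 0,"az": 0,"fingers": 0},{"dx": 0,"dy": 0,"dz": 0,"ax": 0,"ay": 0,"az": 0,"fingers": 0},{"dx": 0,"dy": 0,"dz": 0,"ax": 0,"ay": 0,"az": 0,"fingers": 0}]'

```text
t: 6.27
ee_pos: [0.4765, -0.1704, 0.166]
eef_rot: [[-0.874, 0.485, 0.001], [0.485, 0.874, -0.001], [-0.001, 0.0, -1.0]]
wrist_force: [0.6, -0.0, -3.0]
width: 0.0228
finger_force: 98.6
```

```bash
python3 - <<'E'
from h import *
px,P=wcloud(); np.savez("w4",px=px,P=P); go([.475,-.1694,.1585])
save("pics/w4.png",px[60:300,200:440],2.4)
E
```

```text
shift(fs) [0.0073 0.001  0.0301] t 6.32 pos [ 0.4765 -0.1705  0.166 ] F [-0.   0.5 -1.4] w 0.0226
tool y yaw 60.97 tilt 0.07
```

View pics/w4.png

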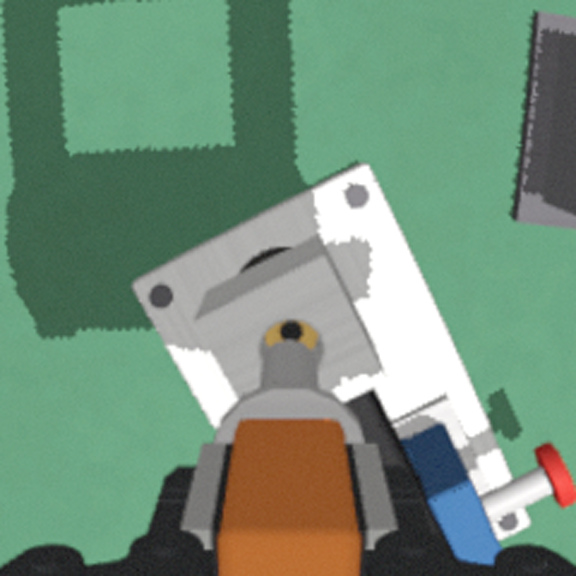

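The crop shows the shaft (columns 262–320) covering the lower part of the bore, and the brass arc (264–318) is laterally centred with it. I'll fit the visible arc for the remaining fore-aft offset.

```bash
python3 - <<'E'
from h import *
from scipy.optimize import least_squares
d=np.load("w4.npz"); px,P=d["px"],d["P"]; s=sense(); R=np.array(s["eef_rot"]); t=np.array(s["ee_pos"])
Q=(P-t)@R*1000; im=get_image("wrist"); T=im["T_tool_cam"]; zt=(t[2]-.086)*1000
def plane(u,v):
    x=(u-im["cx"])/im["fx"];y=(v-im["cy"])/im["fy"];r=np.hypot(x,y)
    ray=np.stack([x/r*np.sin(r),y/r*np.sin(r),np.cos(r)],-1)@T[:3,:3].T; C=T[:3,3]*1000
    return C+ray*((zt-C[2])/ray[:,2:])
pts=[]
for u in range(309,334):
    # going down the image from the knuckle top to first low pixel
    for v in range(175,212):
        if abs(Q[v,u,2]-zt)>2.5:
            if Q[v,u,2]>zt: pts.append((u,v-.5))
            break
pts=np.array(pts,float); p=plane(pts[:,0],pts[:,1])[:,:2]
f=least_squares(lambda c:np.hypot(*(p-c).T)-9.54,[0,0],loss="soft_l1"); print("bore tool mm",f.x,len(p),abs(f.fun).mean())
m=(abs(Q[...,0])<14)&(abs(Q[...,1])<14)&(Q[...,2]>45)&(Q[...,2]<72)
q=Q[m]; f=least_squares(lambda c:np.hypot(*(q[:,:2]-c).T)-8.5,[0,0],loss="soft_l1"); print("shaft tool mm",f.x,len(q),abs(f.fun).mean(),"zmax",np.percentile(q[:,2],99))
for a in (45,55,63):
    w=q[(q[:,2]>a)&(q[:,2]<a+9)];f=least_squares(lambda c:np.hypot(*(w[:,:2]-c).T)-8.5,[0,0],loss="soft_l1"); print(a,f.x)
E
```

```text
bore tool mm [ 4.31989174 -1.52428953] 23 4.139964316203054
shaft tool mm [-0.43755511 -0.55402431] 295 0.23874003116613718 zmax 71.44245810005313
45 [-0.49524403 -0.5590476 ]
55 [-0.42877799 -0.5285546 ]
63 [-0.3728978  -0.57224981]
```

```bash
python3 - <<'E'
from h import *
from scipy.optimize import least_squares
d=np.load("w4.npz"); px,P=d["px"],d["P"]; s=sense(); R=np.array(s["eef_rot"]); t=np.array(s["ee_pos"])
Q=(P-t)@R*1000; im=get_image("wrist"); T=im["T_tool_cam"]; zt=(t[2]-.086)*1000
low=(Q[...,2]>zt+3)&(Q[...,2]<zt+45)&(np.hypot(Q[...,0]-2,Q[...,1])<14)
k,l,st,c=cv2.connectedComponentsWithStats(low.astype(np.uint8)); i=1+np.argmax(st[1:,4]); print(st[i],c[i])
v,u=np.nonzero(l==i); tops=[(a,v[u==a].min()-.5) for a in np.unique(u)]
uu,vv=np.array(tops,float).T
x=(uu-im["cx"])/im["fx"];y=(vv-im["cy"])/im["fy"];r=np.hypot(x,y)
ray=np.stack([x/r*np.sin(r),y/r*np.sin(r),np.cos(r)],-1)@T[:3,:3].T; C=T[:3,3]*1000
p=(C+ray*((zt-C[2])/ray[:,2:]))[:,:2]; print(p.round(1).tolist())
f=least_squares(lambda c:np.hypot(*(p-c).T)-9.54,[0,0],loss="soft_l1"); print("bore tool mm",f.x,abs(f.fun).mean())
E
```

```text
[308 193  27  20 242] [321.54545455 200.21487603]
[[5.6, -9.7], [5.6, -8.9], [8.0, -8.2], [8.8, -7.4], [9.6, -6.6], [11.1, -5.9], [11.1, -5.1], [11.1, -4.4], [11.9, -3.6], [11.9, -2.9], [11.9, -2.1], [12.7, -1.4], [12.7, -0.6], [12.7, 0.1], [12.7, 0.9], [12.7, 1.6], [11.9, 2.4], [11.9, 3.1], [11.9, 3.9], [11.9, 4.6], [11.1, 5.4], [9.6, 6.1], [9.6, 6.9], [8.0, 7.7], [8.0, 8.4], [7.2, 9.2], [3.2, 10.0]]
bore tool mm [3.0302491  0.07865421] 0.2550792446405418
```

Call:
jog_arm --plan '[{"dx": 0.011,"dy": 0.003,"dz": 0,"ax": 0,"ay": 0,"az": 0,"fingers": 0},{"dx": 0,"dy": 0,"dz": 0.004,"ax": 0,"ay": 0,"az": 0,"fingers": 0},{"dx": 0,"dy": 0,"dz": 0.004,"ax": 0,"ay": 0,"az": 0,"fingers": 0},{"dx": 0,"dy": 0,"dz": 0.004,"ax": 0,"ay": 0,"az": 0,"fingers": 0},{"dx": 0,"dy": 0,"dz": 0.004,"ax": 0,"ay": 0,"az": 0,"fingers": 0},{"dx": 0,"dy": 0,"dz": 0.004,"ax": 0,"ay": 0,"az": 0,"fingers": 0},{"dx": 0,"dy": 0,"dz": 0.004,"ax": 0,"ay": 0,"az": 0,"fingers": 0},{"dx": 0,"dy": 0,"dz": 0.003,"ax": 0,"ay": 0,"az": 0,"fingers": 0},{"dx": 0,"dy": 0,"dz": 0.002,"ax": 0,"ay": 0,"az": 0,"fingers": 0},{"dx": 0,"dy": 0,"dz": 0.002,"ax": 0,"ay": 0,"az": 0,"fingers": 0},{"dx": 0,"dy": 0,"dz": 0.002,"ax": 0,"ay": 0,"az": 0,"fingers": 0},{"dx": 0,"dy": 0,"dz": 0.002,"ax": 0,"ay": 0,"az": 0,"fingers": 0},{"dx": 0,"dy": 0,"dz": 0.002,"ax": 0,"ay": 0,"az": 0,"fingers": 0},{"dx": 0,"dy": 0,"dz": 0.002,"ax": 0,"ay": 0,"az": 0,"fingers": 0}]'

```text
t: 7.58
ee_pos: [0.4738, -0.1682, 0.1555]
eef_rot: [[-0.874, 0.485, 0.0], [0.485, 0.874, -0.0], [-0.0, -0.0, -1.0]]
wrist_force: [0.5, 0.5, -1.9]
width: 0.0226
finger_force: 98.6
```

Call:
jog_arm --plan '[{"dx": 0,"dy": 0,"dz": 0.002,"ax": 0,"ay": 0,"az": 0,"fingers": 0},{"dx": 0,"dy": 0,"dz": 0.002,"ax": 0,"ay": 0,"az": 0,"fingers": 0},{"dx": 0,"dy": 0,"dz": 0.002,"ax": 0,"ay": 0,"az": 0,"fingers": 0},{"dx": 0,"dy": 0,"dz": 0.002,"ax": 0,"ay": 0,"az": 0,"fingers": 0},{"dx": 0,"dy": 0,"dz": 0.002,"ax": 0,"ay": 0,"az": 0,"fingers": 0},{"dx": 0,"dy": 0,"dz": 0.002,"ax": 0,"ay": 0,"az": 0,"fingers": 0},{"dx": 0,"dy": 0,"dz": 0,"ax": 0,"ay": 0,"az": 0,"fingers": 0}]'

```text
t: 8.17
ee_pos: [0.4737, -0.1681, 0.1524]
eef_rot: [[-0.874, 0.485, -0.0], [0.485, 0.874, 0.0], [0.0, -0.0, -1.0]]
wrist_force: [0.2, 0.3, -2.0]
width: 0.0229
finger_force: 98.6
```

It's in the bore with no contact force. I'll go down to just above the bushing.

Call:
jog_arm --plan '[{"dx": 0,"dy": 0,"dz": 0.003,"ax": 0,"ay": 0,"az": 0,"fingers": 0},{"dx": 0,"dy": 0,"dz": 0.003,"ax": 0,"ay": 0,"az": 0,"fingers": 0},{"dx": 0,"dy": 0,"dz": 0.004,"ax": 0,"ay": 0,"az": 0,"fingers": 0},{"dx": 0,"dy": 0,"dz": 0.004,"ax": 0,"ay": 0,"az": 0,"fingers": 0},{"dx": 0,"dy": 0,"dz": 0.004,"ax": 0,"ay": 0,"az": 0,"fingers": 0},{"dx": 0,"dy": 0,"dz": 0.004,"ax": 0,"ay": 0,"az": 0,"fingers": 0},{"dx": 0,"dy": 0,"dz": 0.004,"ax": 0,"ay": 0,"az": 0,"fingers": 0},{"dx": 0,"dy": 0,"dz": 0.004,"ax": 0,"ay": 0,"az": 0,"fingers": 0},{"dx": 0,"dy": 0,"dz": 0.004,"ax": 0,"ay": 0,"az": 0,"fingers": 0},{"dx": 0,"dy": 0,"dz": 0.004,"ax": 0,"ay": 0,"az": 0,"fingers": 0},{"dx": 0,"dy": 0,"dz": 0.004,"ax": 0,"ay": 0,"az": 0,"fingers": 0},{"dx": 0,"dy": 0,"dz": 0.004,"ax": 0,"ay": 0,"az": 0,"fingers": 0}]'

```text
t: 9.17
ee_pos: [0.4738, -0.1681, 0.141]
eef_rot: [[-0.874, 0.485, -0.0], [0.485, 0.874, 0.0], [0.0, 0.0, -1.0]]
wrist_force: [-0.0, -0.5, -0.7]
width: 0.0229
finger_force: 98.6
```

Call:
jog_arm --plan '[{"dx": 0,"dy": 0,"dz": 0.002,"ax": 0,"ay": 0,"az": 0,"fingers": 0},{"dx": 0,"dy": 0,"dz": 0.002,"ax": 0,"ay": 0,"az": 0,"fingers": 0},{"dx": 0,"dy": 0,"dz": 0.002,"ax": 0,"ay": 0,"az": 0,"fingers": 0},{"dx": 0,"dy": 0,"dz": 0.002,"ax": 0,"ay": 0,"az": 0,"fingers": 0},{"dx": 0,"dy": 0,"dz": 0.002,"ax": 0,"ay": 0,"az": 0,"fingers": 0},{"dx": 0,"dy": 0,"dz": 0.002,"ax": 0,"ay": 0,"az": 0,"fingers": 0},{"dx": 0,"dy": 0,"dz": 0.002,"ax": 0,"ay": 0,"az": 0,"fingers": 0},{"dx": 0,"dy": 0,"dz": 0.002,"ax": 0,"ay": 0,"az": 0,"fingers": 0},{"dx": 0,"dy": 0,"dz": 0.002,"ax": 0,"ay": 0,"az": 0,"fingers": 0},{"dx": 0,"dy": 0,"dz": 0.002,"ax": 0,"ay": 0,"az": 0,"fingers": 0}]'

```text
t: 10.0
ee_pos: [0.4742, -0.1684, 0.1378]
eef_rot: [[-0.874, 0.485, 0.001], [0.485, 0.874, -0.0], [-0.001, -0.0, -1.0]]
wrist_force: [-3.4, 1.7, 8.4]
width: 0.023
finger_force: 99.6
```

Contact with the bushing, about 11 N. I'll press on at 6 mm/s.

Call:
jog_arm --plan '[{"dx": 0.002,"dy": 0,"dz": 0.002,"ax": 0,"ay": 0,"az": 0,"fingers": 0},{"dx": 0,"dy": 0,"dz": 0.002,"ax": 0,"ay": 0,"az": 0,"fingers": 0},{"dx": 0,"dy": 0,"dz": 0.002,"ax": 0,"ay": 0,"az": 0,"fingers": 0},{"dx": 0,"dy": 0,"dz": 0.002,"ax": 0,"ay": 0,"az": 0,"fingers": 0},{"dx": 0,"dy": 0,"dz": 0.002,"ax": 0,"ay": 0,"az": 0,"fingers": 0},{"dx": 0,"dy": 0,"dz": 0.002,"ax": 0,"ay": 0,"az": 0,"fingers": 0},{"dx": 0,"dy": 0,"dz": 0.002,"ax": 0,"ay": 0,"az": 0,"fingers": 0},{"dx": 0,"dy": 0,"dz": 0.002,"ax": 0,"ay": 0,"az": 0,"fingers": 0}]'

```text
t: 10.67
ee_pos: [0.4741, -0.1683, 0.1343]
eef_rot: [[-0.874, 0.485, 0.001], [0.485, 0.874, -0.001], [-0.002, -0.0, -1.0]]
wrist_force: [-3.2, 1.4, 8.3]
width: 0.0226
finger_force: 99.6
```

Call:
jog_arm --plan '[{"dx": 0.002,"dy": 0,"dz": 0.003,"ax": 0,"ay": 0,"az": 0,"fingers": 0},{"dx": 0,"dy": 0,"dz": 0.003,"ax": 0,"ay": 0,"az": 0,"fingers": 0},{"dx": 0,"dy": 0,"dz": 0.003,"ax": 0,"ay": 0,"az": 0,"fingers": 0},{"dx": 0,"dy": 0,"dz": 0.003,"ax": 0,"ay": 0,"az": 0,"fingers": 0},{"dx": 0,"dy": 0,"dz": 0.003,"ax": 0,"ay": 0,"az": 0,"fingers": 0},{"dx": 0,"dy": 0,"dz": 0.003,"ax": 0,"ay": 0,"az": 0,"fingers": 0},{"dx": 0,"dy": 0,"dz": 0.003,"ax": 0,"ay": 0,"az": 0,"fingers": 0},{"dx": 0,"dy": 0,"dz": 0.003,"ax": 0,"ay": 0,"az": 0,"fingers": 0},{"dx": 0,"dy": 0,"dz": 0.003,"ax": 0,"ay": 0,"az": 0,"fingers": 0},{"dx": 0,"dy": 0,"dz": 0.003,"ax": 0,"ay": 0,"az": 0,"fingers": 0},{"dx": 0,"dy": 0,"dz": 0.003,"ax": 0,"ay": 0,"az": 0,"fingers": 0},{"dx": 0,"dy": 0,"dz": 0.003,"ax": 0,"ay": 0,"az": 0,"fingers": 0},{"dx": 0,"dy": 0,"dz": 0.003,"ax": 0,"ay": 0,"az": 0,"fingers": 0},{"dx": 0,"dy": 0,"dz": 0.003,"ax": 0,"ay": 0,"az": 0,"fingers": 0}]'

```text
t: 11.83
ee_pos: [0.474, -0.1682, 0.124]
eef_rot: [[-0.874, 0.485, 0.002], [0.485, 0.874, -0.001], [-0.003, -0.0, -1.0]]
wrist_force: [-2.9, 2.2, 7.7]
width: 0.0229
finger_force: 99.6
```

Call:
jog_arm --plan '[{"dx": 0,"dy": 0,"dz": 0.002,"ax": 0,"ay": 0,"az": 0,"fingers": 0},{"dx": 0,"dy": 0,"dz": 0.002,"ax": 0,"ay": 0,"az": 0,"fingers": 0},{"dx": 0,"dy": 0,"dz": 0.002,"ax": 0,"ay": 0,"az": 0,"fingers": 0},{"dx": 0,"dy": 0,"dz": 0.002,"ax": 0,"ay": 0,"az": 0,"fingers": 0},{"dx": 0,"dy": 0,"dz": 0.002,"ax": 0,"ay": 0,"az": 0,"fingers": 0},{"dx": 0,"dy": 0,"dz": 0.002,"ax": 0,"ay": 0,"az": 0,"fingers": 0},{"dx": 0,"dy": 0,"dz": 0.002,"ax": 0,"ay": 0,"az": 0,"fingers": 0},{"dx": 0,"dy": 0,"dz": 0.002,"ax": 0,"ay": 0,"az": 0,"fingers": 0},{"dx": 0,"dy": 0,"dz": 0.002,"ax": 0,"ay": 0,"az": 0,"fingers": 0},{"dx": 0,"dy": 0,"dz": 0.002,"ax": 0,"ay": 0,"az": 0,"fingers": 0}]'

```text
t: 12.67
ee_pos: [0.4739, -0.1682, 0.1189]
eef_rot: [[-0.874, 0.485, 0.002], [0.485, 0.874, -0.001], [-0.002, -0.0, -1.0]]
wrist_force: [-2.5, 0.7, 7.9]
width: 0.0228
finger_force: 99.6
```

Call:
jog_arm --plan '[{"dx": 0,"dy": 0,"dz": 0.002,"ax": 0,"ay": 0,"az": 0,"fingers": 0},{"dx": 0,"dy": 0,"dz": 0.002,"ax": 0,"ay": 0,"az": 0,"fingers": 0},{"dx": 0,"dy": 0,"dz": 0.002,"ax": 0,"ay": 0,"az": 0,"fingers": 0},{"dx": 0,"dy": 0,"dz": 0,"ax": 0,"ay": 0,"az": 0,"fingers": 0}]'

```text
t: 13.0
ee_pos: [0.4739, -0.1682, 0.1174]
eef_rot: [[-0.874, 0.485, 0.002], [0.485, 0.874, -0.001], [-0.002, -0.0, -1.0]]
wrist_force: [-1.8, 2.0, 8.0]
width: 0.023
finger_force: 100.1
```

Now small steps, watching for the force rise at the pad.

Call:
jog_arm --plan '[{"dx": 0,"dy": 0,"dz": 0.002,"ax": 0,"ay": 0,"az": 0,"fingers": 0},{"dx": 0,"dy": 0,"dz": 0.002,"ax": 0,"ay": 0,"az": 0,"fingers": 0},{"dx": 0,"dy": 0,"dz": 0.002,"ax": 0,"ay": 0,"az": 0,"fingers": 0},{"dx": 0,"dy": 0,"dz": 0,"ax": 0,"ay": 0,"az": 0,"fingers": 0}]'

```text
t: 13.33
ee_pos: [0.4742, -0.1683, 0.1173]
eef_rot: [[-0.874, 0.485, 0.002], [0.485, 0.874, -0.001], [-0.002, -0.0, -1.0]]
wrist_force: [-4.6, 2.7, 14.6]
width: 0.023
finger_force: 100.7
```

Call:
jog_arm --plan '[{"dx": 0,"dy": 0,"dz": 0.002,"ax": 0,"ay": 0,"az": 0,"fingers": 0},{"dx": 0,"dy": 0,"dz": 0.002,"ax": 0,"ay": 0,"az": 0,"fingers": 0},{"dx": 0,"dy": 0,"dz": 0,"ax": 0,"ay": 0,"az": 0,"fingers": 0}]'

```text
t: 13.58
ee_pos: [0.4744, -0.1685, 0.1173]
eef_rot: [[-0.874, 0.485, 0.002], [0.485, 0.874, -0.001], [-0.003, -0.0, -1.0]]
wrist_force: [-6.8, 3.6, 19.4]
width: 0.0228
finger_force: 101.3
```

Firm stop at tip z ≈ 0.117 − 0.0735 = 0.044, with about 22 N: home as expected. I'll retract, then look at the bushing from the earlier vantage.

Call:
jog_arm --plan '[{"dx": 0,"dy": 0,"dz": -0.01,"ax": 0,"ay": 0,"az": 0,"fingers": 0},{"dx": 0,"dy": 0,"dz": -0.015,"ax": 0,"ay": 0,"az": 0,"fingers": 0},{"dx": 0,"dy": 0,"dz": -0.03,"ax": 0,"ay": 0,"az": 0,"fingers": 0},{"dx": 0,"dy": 0,"dz": -0.04,"ax": 0,"ay": 0,"az": 0,"fingers": 0},{"dx": 0,"dy": 0,"dz": -0.05,"ax": 0,"ay": 0,"az": 0,"fingers": 0},{"dx": 0,"dy": 0,"dz": -0.06,"ax": 0,"ay": 0,"az": 0,"fingers": 0},{"dx": 0,"dy": 0,"dz": -0.06,"ax": 0,"ay": 0,"az": 0,"fingers": 0},{"dx": 0,"dy": 0,"dz": -0.05,"ax": 0,"ay": 0,"az": 0,"fingers": 0},{"dx": 0,"dy": 0,"dz": -0.03,"ax": 0,"ay": 0,"az": 0,"fingers": 0},{"dx": -0.04,"dy": 0,"dz": 0,"ax": 0,"ay": 0,"az": 0,"fingers": 0},{"dx": -0.08,"dy": 0,"dz": 0,"ax": 0,"ay": 0,"az": 0,"fingers": 0},{"dx": -0.08,"dy": 0,"dz": 0,"ax": 0,"ay": 0,"az": 0,"fingers": 0},{"dx": -0.04,"dy": 0,"dz": 0,"ax": 0,"ay": 0,"az": 0,"fingers": 0},{"dx": 0,"dy": 0,"dz": 0,"ax": 0,"ay": 0,"az": 0,"fingers": 0},{"dx": 0,"dy": 0,"dz": 0,"ax": 0,"ay": 0,"az": 0,"fingers": 0}]'

```text
t: 14.83
ee_pos: [0.5249, -0.1965, 0.1984]
eef_rot: [[-0.874, 0.485, -0.002], [0.485, 0.874, 0.001], [0.002, -0.0, -1.0]]
wrist_force: [-0.6, 0.4, -2.6]
width: 0.0224
finger_force: 98.6
```

```bash
python3 - <<'E'
from h import *
px,P=wcloud(); np.savez("w5",px=px,P=P); save("pics/w5.png",px[50:330,180:460],2)
z=P[...,2]
b=(np.hypot(P[...,0]-.475,P[...,1]+.1695)<.007)&(z<.081)
print("in bore z",np.percentile(z[b],[5,25,50,75,95]).round(4),b.sum())
s=sense(); R=np.array(s["eef_rot"]); t=np.array(s["ee_pos"]); Q=(P-t)@R*1000
m=(abs(Q[...,0])<14)&(abs(Q[...,1])<14)&(Q[...,2]>45)&(Q[...,2]<85)
print("tip z",np.percentile(Q[m][:,2],[97,99]))
go([.5355,.171,.2])
E
```

```text
in bore z [0.043  0.0436 0.0441 0.0445 0.0453] 166
tip z [71.32137378 72.07746031]
shift(fs) [ 0.675   1.306  -0.0053] t 14.88 pos [ 0.5247 -0.1964  0.1983] F [-0.5  0.2 -2.1] w 0.0227
tool y yaw 60.98 tilt 0.11
```

View pics/w5.png

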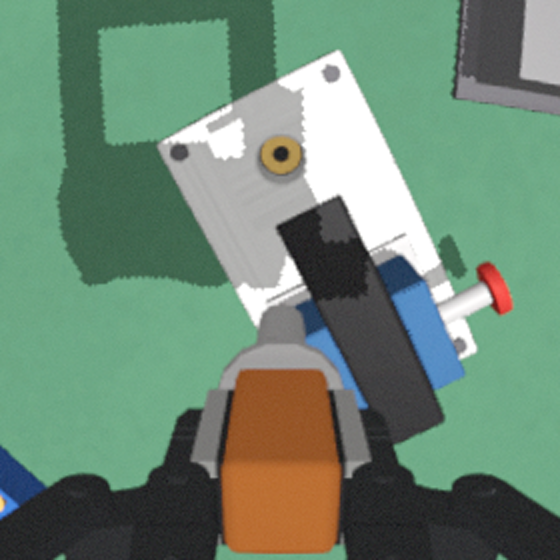

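The crop shows the bushing deep in the bore at (281,155). Its top is at z = 0.0441 against the 0.044 expected, so it is fully home. I'll return the drift to its stand.

Call:
jog_arm --plan '[{"dx": 0.025,"dy": 0.043,"dz": 0,"ax": 0,"ay": 0,"az": 0,"fingers": 0},{"dx": 0.058,"dy": 0.113,"dz": 0,"ax": 0,"ay": 0,"az": 0,"fingers": 0},{"dx": 0.058,"dy": 0.113,"dz": 0,"ax": 0,"ay": 0,"az": 0,"fingers": 0},{"dx": 0.058,"dy": 0.113,"dz": 0,"ax": 0,"ay": 0,"az": 0,"fingers": 0},{"dx": 0.058,"dy": 0.113,"dz": 0,"ax": 0,"ay": 0,"az": 0,"fingers": 0},{"dx": 0.058,"dy": 0.113,"dz": 0,"ax": 0,"ay": 0,"az": 0,"fingers": 0},{"dx": 0.058,"dy": 0.113,"dz": 0,"ax": 0,"ay": 0,"az": 0,"fingers": 0},{"dx": 0.058,"dy": 0.113,"dz": 0,"ax": 0,"ay": 0,"az": 0,"fingers": 0},{"dx": 0.058,"dy": 0.113,"dz": 0,"ax": 0,"ay": 0,"az": 0,"fingers": 0},{"dx": 0.058,"dy": 0.113,"dz": 0,"ax": 0,"ay": 0,"az": 0,"fingers": 0},{"dx": 0.058,"dy": 0.113,"dz": 0,"ax": 0,"ay": 0,"az": 0,"fingers": 0},{"dx": 0.058,"dy": 0.113,"dz": 0,"ax": 0,"ay": 0,"az": 0,"fingers": 0},{"dx": 0.012,"dy": 0.02,"dz": 0,"ax": 0,"ay": 0,"az": 0,"fingers": 0},{"dx": 0,"dy": 0,"dz": 0,"ax": 0,"ay": 0,"az": 0,"fingers": 0},{"dx": 0,"dy": 0,"dz": 0,"ax": 0,"ay": 0,"az": 0,"fingers": 0},{"dx": 0,"dy": 0,"dz": 0,"ax": 0,"ay": 0,"az": 0,"fingers": 0}]'

```text
t: 16.22
ee_pos: [0.5358, 0.1698, 0.1988]
eef_rot: [[-0.874, 0.486, -0.0], [0.486, 0.874, -0.001], [-0.0, -0.001, -1.0]]
wrist_force: [-1.3, -0.1, -2.0]
width: 0.0229
finger_force: 98.8
```

```bash
python3 - <<'E'
from h import *
go([.5356,.1712,.158])
E
```

```text
shift(fs) [0.0033 0.0046 0.163 ] t 16.22 pos [0.5358 0.1698 0.1988] F [-1.3 -0.1 -2. ] w 0.0229
tool y yaw 60.94 tilt 0.03
```

Call:
jog_arm --plan '[{"dx": 0.003,"dy": 0.005,"dz": 0.02,"ax": 0,"ay": 0,"az": 0,"fingers": 0},{"dx": 0,"dy": 0,"dz": 0.04,"ax": 0,"ay": 0,"az": 0,"fingers": 0},{"dx": 0,"dy": 0,"dz": 0.05,"ax": 0,"ay": 0,"az": 0,"fingers": 0},{"dx": 0,"dy": 0,"dz": 0.04,"ax": 0,"ay": 0,"az": 0,"fingers": 0},{"dx": 0,"dy": 0,"dz": 0.025,"ax": 0,"ay": 0,"az": 0,"fingers": 0},{"dx": 0,"dy": 0,"dz": 0.01,"ax": 0,"ay": 0,"az": 0,"fingers": 0},{"dx": 0,"dy": 0,"dz": 0.004,"ax": 0,"ay": 0,"az": 0,"fingers": 0},{"dx": 0,"dy": 0,"dz": 0.004,"ax": 0,"ay": 0,"az": 0,"fingers": 0},{"dx": 0,"dy": 0,"dz": 0.004,"ax": 0,"ay": 0,"az": 0,"fingers": 0},{"dx": 0,"dy": 0,"dz": 0.004,"ax": 0,"ay": 0,"az": 0,"fingers": 0},{"dx": 0,"dy": 0,"dz": 0.004,"ax": 0,"ay": 0,"az": 0,"fingers": 0},{"dx": 0,"dy": 0,"dz": 0.004,"ax": 0,"ay": 0,"az": 0,"fingers": 0}]'

```text
t: 17.22
ee_pos: [0.5364, 0.1721, 0.1469]
eef_rot: [[-0.874, 0.485, 0.001], [0.485, 0.874, 0.0], [-0.001, 0.0, -1.0]]
wrist_force: [0.6, 1.6, -2.1]
width: 0.0228
finger_force: 98.9
```

Call:
jog_arm --plan '[{"dx": 0,"dy": 0,"dz": 0.006,"ax": 0,"ay": 0,"az": 0,"fingers": 0},{"dx": 0,"dy": 0,"dz": 0.006,"ax": 0,"ay": 0,"az": 0,"fingers": 0},{"dx": 0,"dy": 0,"dz": 0.008,"ax": 0,"ay": 0,"az": 0,"fingers": 0},{"dx": 0,"dy": 0,"dz": 0.01,"ax": 0,"ay": 0,"az": 0,"fingers": 0},{"dx": 0,"dy": 0,"dz": 0,"ax": 0,"ay": 0,"az": 0,"fingers": 0}]'

```text
t: 17.63
ee_pos: [0.5358, 0.1719, 0.1383]
eef_rot: [[-0.874, 0.485, -0.001], [0.485, 0.874, -0.0], [0.001, -0.001, -1.0]]
wrist_force: [0.5, -0.0, -1.6]
width: 0.0233
finger_force: 98.9
```

Call:
jog_arm --plan '[{"dx": 0,"dy": 0,"dz": 0.01,"ax": 0,"ay": 0,"az": 0,"fingers": 0},{"dx": 0,"dy": 0,"dz": 0.02,"ax": 0,"ay": 0,"az": 0,"fingers": 0},{"dx": 0,"dy": 0,"dz": 0.03,"ax": 0,"ay": 0,"az": 0,"fingers": 0},{"dx": 0,"dy": 0,"dz": 0.03,"ax": 0,"ay": 0,"az": 0,"fingers": 0},{"dx": 0,"dy": 0,"dz": 0.03,"ax": 0,"ay": 0,"az": 0,"fingers": 0},{"dx": 0,"dy": 0,"dz": 0.03,"ax": 0,"ay": 0,"az": 0,"fingers": 0},{"dx": 0,"dy": 0,"dz": 0.02,"ax": 0,"ay": 0,"az": 0,"fingers": 0},{"dx": 0,"dy": 0,"dz": 0.01,"ax": 0,"ay": 0,"az": 0,"fingers": 0},{"dx": 0,"dy": 0,"dz": 0,"ax": 0,"ay": 0,"az": 0,"fingers": 0},{"dx": 0,"dy": 0,"dz": 0,"ax": 0,"ay": 0,"az": 0,"fingers": 0}]'

```text
t: 18.47
ee_pos: [0.5362, 0.172, 0.094]
eef_rot: [[-0.874, 0.485, -0.0], [0.485, 0.874, -0.0], [0.0, -0.0, -1.0]]
wrist_force: [-0.1, 0.6, -2.8]
width: 0.0229
finger_force: 98.9
```

Call:
jog_arm --plan '[{"dx": 0,"dy": 0,"dz": 0.004,"ax": 0,"ay": 0,"az": 0,"fingers": 0},{"dx": 0,"dy": 0,"dz": 0.004,"ax": 0,"ay": 0,"az": 0,"fingers": 0},{"dx": 0,"dy": 0,"dz": 0.004,"ax": 0,"ay": 0,"az": 0,"fingers": 0},{"dx": 0,"dy": 0,"dz": 0.004,"ax": 0,"ay": 0,"az": 0,"fingers": 0},{"dx": 0,"dy": 0,"dz": 0.002,"ax": 0,"ay": 0,"az": 0,"fingers": 0},{"dx": 0,"dy": 0,"dz": 0.002,"ax": 0,"ay": 0,"az": 0,"fingers": 0},{"dx": 0,"dy": 0,"dz": 0.002,"ax": 0,"ay": 0,"az": 0,"fingers": 0},{"dx": 0,"dy": 0,"dz": 0,"ax": 0,"ay": 0,"az": 0,"fingers": 0}]'

```text
t: 19.13
ee_pos: [0.5362, 0.1721, 0.0886]
eef_rot: [[-0.874, 0.485, 0.0], [0.485, 0.874, 0.0], [-0.0, 0.0, -1.0]]
wrist_force: [0.3, -0.3, -1.7]
width: 0.023
finger_force: 99.4
```

Call:
jog_arm --plan '[{"dx": 0,"dy": 0,"dz": 0.002,"ax": 0,"ay": 0,"az": 0,"fingers": 0},{"dx": 0,"dy": 0,"dz": 0.001,"ax": 0,"ay": 0,"az": 0,"fingers": 0},{"dx": 0,"dy": 0,"dz": 0,"ax": 0,"ay": 0,"az": 0,"fingers": 0}]'

```text
t: 19.38
ee_pos: [0.5364, 0.1721, 0.0886]
eef_rot: [[-0.874, 0.485, 0.0], [0.485, 0.874, 0.0], [-0.0, 0.0, -1.0]]
wrist_force: [-1.6, -0.5, 3.6]
width: 0.0232
finger_force: 99.6
```

The collar is seated at the original height. Now I'll release and rise.

Call:
jog_arm --plan '[{"dx": 0,"dy": 0,"dz": 0,"ax": 0,"ay": 0,"az": 0,"fingers": 0.5},{"dx": 0,"dy": 0,"dz": 0,"ax": 0,"ay": 0,"az": 0,"fingers": 1},{"dx": 0,"dy": 0,"dz": 0,"ax": 0,"ay": 0,"az": 0,"fingers": 1},{"dx": 0,"dy": 0,"dz": 0,"ax": 0,"ay": 0,"az": 0,"fingers": 1},{"dx": 0,"dy": 0,"dz": 0,"ax": 0,"ay": 0,"az": 0,"fingers": 1},{"dx": 0,"dy": 0,"dz": 0,"ax": 0,"ay": 0,"az": 0,"fingers": 1},{"dx": 0,"dy": 0,"dz": 0,"ax": 0,"ay": 0,"az": 0,"fingers": 1},{"dx": 0,"dy": 0,"dz": -0.03,"ax": 0,"ay": 0,"az": 0,"fingers": 1},{"dx": 0,"dy": 0,"dz": -0.08,"ax": 0,"ay": 0,"az": 0,"fingers": 1},{"dx": 0,"dy": 0,"dz": -0.1,"ax": 0,"ay": 0,"az": 0,"fingers": 1},{"dx": 0,"dy": 0,"dz": -0.12,"ax": 0,"ay": 0,"az": 0,"fingers": 1},{"dx": 0,"dy": 0,"dz": -0.12,"ax": 0,"ay": 0,"az": 0,"fingers": 1},{"dx": 0,"dy": 0,"dz": -0.1,"ax": 0,"ay": 0,"az": 0,"fingers": 1},{"dx": 0,"dy": 0,"dz": -0.08,"ax": 0,"ay": 0,"az": 0,"fingers": 1},{"dx": 0,"dy": 0,"dz": -0.02,"ax": 0,"ay": 0,"az": 0,"fingers": 1},{"dx": 0,"dy": 0,"dz": 0,"ax": 0,"ay": 0,"az": 0,"fingers": 1},{"dx": 0,"dy": 0,"dz": 0,"ax": 0,"ay": 0,"az": 0,"fingers": 1}]'

```text
t: 20.8
ee_pos: [0.5358, 0.172, 0.2495]
eef_rot: [[-0.874, 0.485, -0.001], [0.485, 0.874, -0.0], [0.001, -0.001, -1.0]]
wrist_force: [0.1, 0.1, -0.4]
width: 0.0855
finger_force: 0.0
```

```bash
python3 look.py w6
```

```text
[320. 193.] 626 z 0.1298 c [535.5 172. ] [22.4 22.4] 60.5 mean [535.  172.  129.7]
small
[348. 273.] 239 z 0.0882 c [645.  147.4] [17.8 18.9] 68.0 mean [643.8 147.6  87.7]
stand
[235.  57.] 3817 z 0.0748 c [377.4 157.2] [71.5 70.8] 64.3 mean [378.4 158.1  74.8]
[319. 176.] 3059 z 0.075 c [536.1 170.7] [70.9 71.2] 71.1 mean [532.4 172.5  75. ]
[167. 213.] 2570 z 0.0749 c [481.3  -9.4] [72.5 71.1] 56.1 mean [481.1  -6.7  74.8]
collar
[321. 173.] 198 z 0.0799 c [532.4 174.2] [33.5 24.8] 61.1 mean [529.2 176.1  79.9]
shift(fs) [-0.0108  0.002  -0.0063] t 20.85 pos [0.5354 0.1719 0.2484] F [ 0.4 -0.  -1.1] w 0.0856
tool y yaw 60.97 tilt 0.16
```

View pics/w6.png

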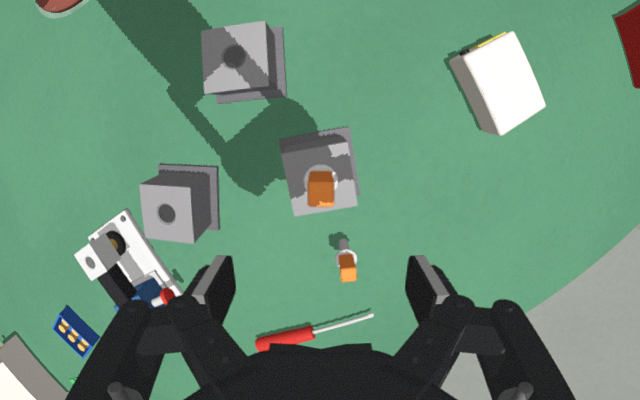

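The drift stands fully in its stand at (320,190): top z = 0.130, collar top z = 0.080, upright. The gripper is open and clear, and the other objects are where they were.

```bash
python3 -c "
from bench import sign_off
print(sign_off())"
```

```text
the job is handed in; nothing more can be done
None
```

The job is handed in: the bushing is fully home on the pad (top measured at z = 0.044 m), the highest pressing force read was about 22 N, and the drift is back in its stand, released, after about 21 s.

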